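# Re-tension the quick-release of a camera carrier on an optical rail

## Robot

A 7-joint arm with a two-finger parallel gripper is mounted at the origin on the work surface. World frame = base frame: x ahead of the robot, y to its left, z up, the work surface at z = 0. Lengths are in m, angles in rad, forces in N, time in s.
With the tool pointing down it reaches from about 0.425 to 0.925 m from the base axis. Payload 6.8 kg.
Tool frame: the origin (TCP) lies midway between the tips of the shut fingers; the grasp point (between the pads) lies 19 mm behind it; z points along the fingers, y is the line along which they close (so a half turn about z gives the same grasp; the last joint's range is limited). The gripper opens to 85 mm and grips with 20 to 120 N. Pads are 22 mm wide; open, the fingers measure 114 mm over their backs; the gripper's body (76 mm by 85 mm) begins 54 mm behind the grasp point. The pads swing forward as they close: fully open they stand 13 mm farther back than shut.
Start: joints at [-1.354, 0.477, 0.022, 1.555, -0.011, 1.109, -0.083], TCP at [0.215, 0.64, 0.192] pointing down, gripper open.
Joint ranges: [-2.96, 2.96], [-0.34, 2.1], [-1.41, 1.46], [0.24, 2.44], [-1.37, 4.51], [0.17, 1.92], [-2.96, 2.96]. Speed limits (rad/s): [2.39, 2.39, 3.14, 3.14, 3.14, 3.14, 3.14].

## Interface

Orientations are given as a unit quaternion [w, x, y, z].
In Python, from station import bot gives the robot as it stands.
- The arm moves only by the tool jog_arm, never from a script. Its argument "rows" is a list of rows, each an object of numbers: "fingers": the finger opening in mm, from 0 to 85.4; "x", "y", "z": the shift along the tool's x, y, z in mm; "ax", "ay", "az": the turn, a rotation vector about the tool's x, y, z in degrees. A call has exactly 8 rows; each row shifts and turns the commanded pose from where the row before left it, along the tool's axes as they then stand; what a row does not reach is not made up. A row lasts 1/10 s, in which the tool goes at most 50 mm and 8.59 degrees, less where a joint would pass 70% of its speed; a pose out of reach is approached as far as the arm can. A call with a gripper value outside its range is refused whole. The fingers move at their own pace and stop on an object; "force" is the grip in N (left out, the last holds). Time passes only in rows, so rows that do not move let the fingers close, or fill a call up. It gives the time, the measured TCP pose, the force, the opening and the grip force at its end, in the units of the state.
- bot.get_obs(): the state, without advancing time (a new reading comes with each control period).
- bot.read_camera(name): name is "side" or "top"; returns a dict with "pixels" (420x560x3 uint8, red, green, blue), "vertical_fov" (degrees; the focal length in pixels is half the picture's height over the tangent of half this angle, whatever the lens; pixels are square), "cx", "cy" (the principal point, pixels), "world_from_camera" (4x4, takes a point from camera to world coordinates). Camera axes: x right, y down, z forward; pixel columns grow to the right and rows downward; lengths in m; the calibration is good to about 2 mm. A picture is of the moment at which its call begins. There is no depth.
- bot.hand_in(): hands the job in; it is judged then, once.
The state is a dict: "t": time; "q": joint angles; "joint_vel": joint speeds; "joint_torque": joint torques, N m; "eef_pos": TCP position; "tool_rot": TCP orientation; "contact_force": force on the tool from outside, world axes, zero at the start; "torque": the same for the moment, N m; "gripper_width": opening from 0.0 (shut) to 1.0 (fully open); "grasp_force": force on a finger pad.
Only numpy, scipy, OpenCV 4.12 (cv2) and the standard library are available. Lean on these libraries where they do the work, as an engineer would, in place of code of your own. Each camera call takes 0.05 s, during which the arm holds its last target. There are 200 camera calls.

## Task

The camera carrier is clamped too slackly on its optical rail. Flip the red quick-release lever fully open, turn the wing nut until its white-tipped wing stands in line with the green mark, then flip the lever fully closed alongside the carrier so that the clamp holds at that setting. Do not press on the camera, and leave the slide box, the lens canister and the mouse where they stand.

Things in the scene. Friction and masses are not known exactly. Their poses are not given: they have to be found in the camera images.
- rail: Fixed aluminium optical rail, 460 mm long along its x (-207 to +253 mm), 87 mm wide, top at 32 mm. Origin: on the bench, below the middle of the black camera carrier (104 x 115 mm, top at 78 mm). The skewer crosses the carrier along the rail's y, 67 mm high: cam lever at +y, wing nut at -y. A lens mount stands on the rail at x +196 mm, 150 mm high. Its yaw differs from run to run.
- camera_head: White and grey camera, 90 x 64 x 64 mm, fixed on the carrier, its top 143 mm above the bench, its round lens reaching 84 mm to the rail's +x; origin at the centre of its underside, axes as the rail's. It must not be pressed on.
- lever (a joint): Cam lever angle. 0: closed, lying along the carrier's side, pointing to the rail's -x. It swings level, about a vertical pivot, away from the carrier: at 1.57 it points to the rail's +y, square to the carrier; open stop 1.75. With the nut at the mark, closing meets a springy resistance (1 to 3 N at the red end) in the second half of the swing; past 0.2 it is over centre and stays closed by itself.
- lever_pivot (a point): The lever's pivot: on the vertical hinge axis at mid-height of the lever, 67 mm above the bench, 76 mm to the rail's +y of the carrier's middle (the carrier's side is at 58 mm).
- lever_grip (a point): Centre of the lever's red end, 106 mm from the pivot along the lever and 3.5 mm towards its outer (opening) side, 67 mm above the bench. The red end is 53 mm long, 12 mm thick, 30 mm high (52 to 82 mm above the bench); it lies beyond the carrier's end, with both sides free.
- nut (a joint): Wing nut angle about the skewer (horizontal, along the rail's y). 0: the white-tipped wing stands straight up; positive leans its top to the rail's +x, which tightens (clockwise seen from the nut's end). It starts on the slack side, between -0.6 and -0.25; the green mark is at +0.30. Turns from -1.4 to 1.4 and stays where it is left (0.2 Nm, 5 N at the wing).
- nut_axis (a point): Centre of the wing nut, on the skewer's axis, 67 mm above the bench, 90 mm to the rail's -y of the carrier's middle. Hub 32 mm in diameter, 39 mm long along the axis.
- wing_tip (a point): The white tip of the upper wing, 53 mm from nut_axis. The wing is a flat blade 12 mm thick (the way it turns), 21 mm wide along the skewer, free of the hub from 16 to 53 mm radius; an equal plain steel wing points the opposite way.
- green_mark (a point): The green index tab on the rim of the dark scale plate behind the nut, 57 mm from the skewer's axis, 24 mm nearer to the carrier than the wing's middle; fixed at nut angle +0.30.
- slide_box: Loose blue slide box, 102 x 82 x 32 mm, a bystander; origin at the centre of its underside.
- lens_canister: Loose black canister with clear cap, 52 mm in diameter, 74 mm high, a bystander; origin at the centre of its underside.
- mouse: Loose black computer mouse, 100 x 58 x 32 mm, a bystander; origin at the centre of its underside.

How it is judged:
On the way, in this order (a step that is already met when the one before it is completed fails the run):
1. the lever is flipped open (beyond 1.35 rad) (value of joint lever above 1.35 rad), for 0.2 s.
2. with the lever open, the nut's white-tipped wing stands at the green mark (within 0.14 rad) (value of joint lever above 1.2 rad and value of joint nut between 0.16 and 0.44 rad and velocity of joint nut between -0.1 and 0.1 rad/s), for 0.3 s.
3. the lever is closed with the nut at the mark (value of joint lever below 0.12 rad and value of joint nut between 0.16 and 0.44 rad), for 0.2 s.
At the end, for the whole second after the job is handed in: The lever is fully closed (within 0.12 rad of its stop) and stays so, and the wing nut's white-tipped wing stands at the green mark (nut angle 0.30, within 0.14 rad) (all of step 3 and velocity of joint lever between -0.1 and 0.1 rad/s); the robot touches nothing.
It fails at once if the camera is pressed with more than 5 N (contact force between anything else and camera_head above 5 N).
It fails at once if the slide box is shifted by more than 15 mm (distance of slide_box from where it was at the start of the episode above 0.015 m).
It fails at once if the lens canister is shifted by more than 15 mm or tipped (distance of lens_canister from where it was at the start of the episode above 0.015 m or angle between lens_canister's own z axis and vertical above 0.3 rad).
It fails at once if the mouse is shifted by more than 15 mm (distance of mouse from where it was at the start of the episode above 0.015 m).
It also fails if it takes over 66 s, if anything falls off the work surface, if the arm or the gripper's body presses on something with over 40 N, if the wrist force passes 120 N, or if a joint passes its speed limit or range.

## Working session

There is one attempt and no reset: what is moved stays moved. The work goes in short steps, Python scripts to look and compute and a tool call to move; the robot and the scene stay as the last step left them, time stands still between calls to the robot, and variables do not carry over. Pictures are saved under pics/ and viewed, at most 10 in all, crops included, and the job is handed in when it is done.

Besides the shell and the picture viewer there is one more tool, called after "Call:" as name(argument=value, ...) on one line, values as JSON. jog_arm: Moves the arm, as the interface text tells. Its arguments: {"type":"object","properties":{"rows":{"type":"array","items":{"type":"object","properties":{"fingers":{"type":"number"},"x":{"type":"number"},"y":{"type":"number"},"z":{"type":"number"},"ax":{"type":"number"},"ay":{"type":"number"},"az":{"type":"number"}}}},"force":{"type":"number"}},"required":["rows"]}

```bash
mkdir -p pics; ls
python3 - <<'E'
from station import bot
import cv2,json
for n in("top","side"):
    c=bot.read_camera(n); cv2.imwrite(f"pics/{n}0.png",cv2.cvtColor(c["pixels"],cv2.COLOR_RGB2BGR))
    print(n,c["vertical_fov"],c["cx"],c["cy"],c["world_from_camera"].round(4).tolist() if hasattr(c["world_from_camera"],'round') else c["world_from_camera"])
o=bot.get_obs(); print(o)
E
```

```text
pics
top 51.51911962208526 280.45918051463906 208.5201264117705 [[-0.0279, -0.9922, 0.1216, 0.4575], [-0.9996, 0.0278, -0.0025, -0.0038], [-0.0009, -0.1216, -0.9926, 1.0685], [0.0, 0.0, 0.0, 1.0]]
side 50.67653610205886 276.9114564184434 209.33102198122168 [[0.7378, -0.4216, 0.5271, -0.0202], [-0.6749, -0.4749, 0.5648, -0.6308], [0.0122, -0.7725, -0.6349, 0.8018], [0.0, 0.0, 0.0, 1.0]]
{'t': 0.1, 'q': array([-1.35413721,  0.47771767,  0.02235176,  1.55636709, -0.01149112,
        1.10928791, -0.08308166]), 'joint_vel': array([ 0.00053418, -0.00102121,  0.0014429 , -0.00149292, -0.00013818,
       -0.00169624, -0.00043077]), 'joint_torque': array([ 4.36933376e-03, -5.97759175e+01,  1.61374379e+00, -2.81952256e+01,
        1.28323759e-02,  5.04905198e-03,  1.03561405e-05]), 'eef_pos': array([0.21521074, 0.63913686, 0.19141688]), 'tool_rot': array([-6.77988009e-05,  1.61650049e-01,  9.86847800e-01, -8.23047764e-04]), 'contact_force': array([ 0.12861698, -1.15766122,  0.69553261]), 'torque': array([-0.0571868 , -0.01968674, -0.06132585]), 'grasp_force': 0.0, 'gripper_width': 1.0001577473597203}
```

View pics/top0.png

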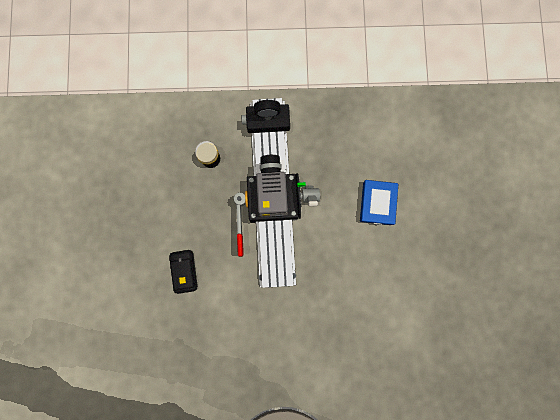

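View pics/side0.png

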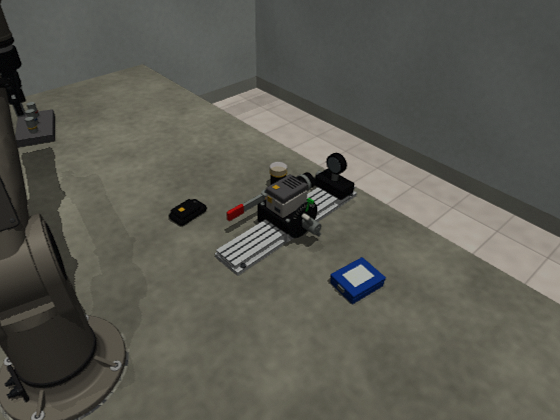

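The top view shows the rail running up the picture (+x). The lever pivot is near (239,199), its red end near (240,245), the nut near (312,197), the mouse at (183,272) and the canister at (207,154). Next I'll enlarge the crops.

```bash
cat > h.py <<'E'
import numpy as np
from station import bot
def ray(c,u,v):
    f=c["pixels"].shape[0]/2/np.tan(np.radians(c["vertical_fov"])/2); T=np.array(c["world_from_camera"])
    return T[:3,3],T[:3,:3]@np.array([(u-c["cx"])/f,(v-c["cy"])/f,1])
def at(c,u,v,z):
    o,d=ray(c,u,v); return (o+d*(z-o[2])/d[2])[:2]
def proj(c,P):
    f=c["pixels"].shape[0]/2/np.tan(np.radians(c["vertical_fov"])/2); T=np.array(c["world_from_camera"])
    p=T[:3,:3].T@(np.array(P)-T[:3,3]); return np.array([c["cx"]+f*p[0]/p[2],c["cy"]+f*p[1]/p[2]])
E
python3 - <<'E'
import cv2,numpy as np
a=cv2.imread('pics/top0.png')[90:290,150:350]; b=cv2.imread('pics/side0.png')[170:245,215:345]
a=cv2.resize(a,(600,600),interpolation=cv2.INTER_CUBIC)
cv2.imwrite('pics/ctop.png',a)
cv2.imwrite('pics/cside.png',cv2.resize(b,None,fx=6,fy=6,interpolation=cv2.INTER_CUBIC))
E
```

```text
(no output)
```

View pics/ctop.png

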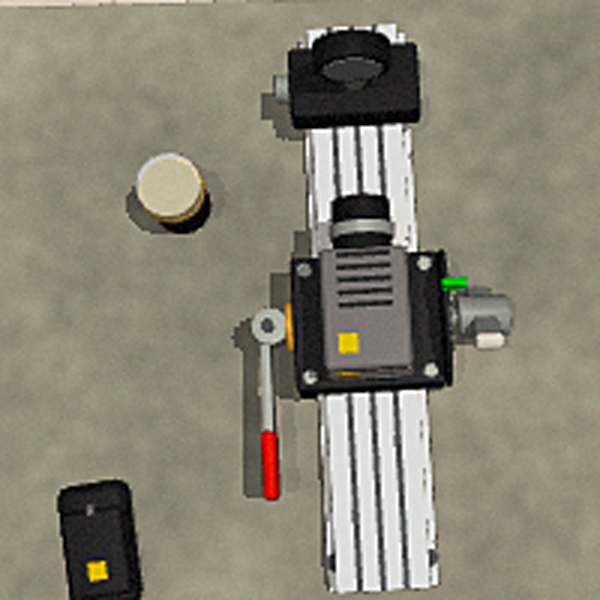

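View pics/cside.png

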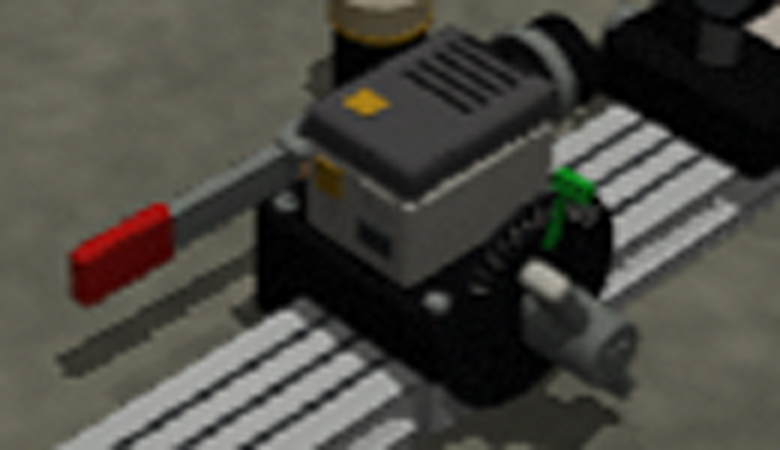

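Run:
```python
from h import *
from scipy.optimize import least_squares
c=bot.read_camera("top"); s=bot.read_camera("side")
A=lambda u,v,z:at(c,150+u/3,90+v/3,z)
tl,tr,bl,br=[A(u,v,.079) for u,v in((304,270),(424,262),(311,377),(432,369))]
print(tl,tr,bl,br,(tl+tr+bl+br)/4)
print("yaws",[np.arctan2(*(p-q)[::-1]) for p,q in((tl,bl),(tr,br))],[np.arctan2(-(p-q)[0],(p-q)[1])*-1 for p,q in((tl,tr),(bl,br))])
print("rail ends L", A(327,590,.032),A(438,585,.032))
# joint fit
obs=[]  # cam,pix,local point
T=lambda u,v:np.array([150+u/3,90+v/3]); S=lambda u,v:np.array([215+u/6,170+v/6])
obs=[(c,T(268,324),(0,.076,.077)),(c,T(327,590),(-.207,.0435,.032)),(c,T(438,585),(-.207,-.0435,.032)),
(c,T(270,497),(-.1325,.0795,.082)),
(c,T(454,282),(.057*np.sin(.3),-.066,.067+.057*np.cos(.3))),
(s,S(575,185),(.057*np.sin(.3),-.066,.067+.057*np.cos(.3))),]
def L(p,l):
    x,y,t=p; return (x+np.cos(t)*l[0]-np.sin(t)*l[1],y+np.sin(t)*l[0]+np.cos(t)*l[1],l[2])
def r(p): return np.concatenate([proj(k,L(p,l))-q for k,q,l in obs])
f=least_squares(r,[.5,0,.0],loss='soft_l1'); print(f.x,f.fun.reshape(-1,1).T.round(1), r(f.x).round(1))
p=f.x
g=lambda a:(.053*np.sin(a),-.09,.067+.053*np.cos(a))
for a in(-.6,-.5,-.4,-.3,-.25): print(a,proj(c,L(p,g(a)))-T(491,338),proj(s,L(p,g(a)))-S(545,275))
for n,l in dict(pivot=(0,.076,.067),grip=(-.106,.0795,.067),nut=(0,-.09,.067)).items(): print(n,np.round(L(p,l),4))
print("can",A(170,187,.074),"mouse",A(97,540,.03),"box",at(c,379,203,.032))
```

```text
[0.64693425 0.0591155 ] [ 0.6505975  -0.03341884] [0.56397729 0.05541862] [ 0.56752735 -0.0369519 ] [0.6072591  0.01104084]
yaws [np.float64(0.04453438004123515), np.float64(0.04250547487520742)] [np.float64(-0.03956738922157711), np.float64(-0.03841399073922669)]
rail ends L [0.40109445 0.04913374] [ 0.40253311 -0.03783167]
[0.60866078 0.0113187  0.02689799] [[ 0.2 -0.3 -0.   0.2 -0.  -0.2  0.3 -0.1  0.2 -0.2 -1.5 -0.1]] [ 0.2 -0.3 -0.   0.2 -0.  -0.2  0.3 -0.1  0.2 -0.2 -1.5 -0.1]
-0.6 [-0.29255675  2.10251296] [-2.66687482  1.17777184]
-0.5 [-0.3302856 -0.0795164] [-1.32038854 -0.5300484 ]
-0.4 [-0.39108137 -2.35563157] [ 0.08606056 -2.13418288]
-0.3 [-0.47436286 -4.69998359] [ 1.53657591 -3.61704053]
-0.25 [-0.52417125 -5.88935143] [ 2.273267   -4.30792996]
pivot [0.6066 0.0873 0.067 ]
grip [0.5006 0.0879 0.067 ]
nut [ 0.6111 -0.0786  0.067 ]
can [0.7165599  0.16260915] mouse [0.44485954 0.22954871] box [ 0.59120176 -0.24344591]
```

Call:
jog_arm(rows=[{"fingers": 0, "az": -6.8}, {"fingers": 0, "az": -6.8}, {"fingers": 0, "az": -6.8}, {"x": -18, "y": -40}, {"x": -18, "y": -40}, {"x": -18, "y": -40}, {"x": -18, "y": -40}, {"x": -18, "y": -40}], force=30)

```text
invalid input
```

Call:
jog_arm(rows=[{"x": -18, "y": -40}, {"x": -18, "y": -40}, {"x": -18, "y": -40}, {"x": -18, "y": -40}, {"x": -18, "y": -40}, {"x": -18, "y": -40}, {"x": -18, "y": -40}, {"x": -18, "y": -40}])

```text
invalid input
```

```bash
cat >> h.py <<'E'
from scipy.spatial.transform import Rotation as R
C=np.array([.608,.0113]);YAW=.035
def st():
    o=bot.get_obs(); c,s=np.cos(YAW),np.sin(YAW); d=o["eef_pos"][:2]-C
    M=R.from_quat(np.roll(o["tool_rot"],-1)).as_matrix()
    Z=np.array([[c,s,0],[-s,c,0],[0,0,1]])
    print("t",round(o["t"],2),"local mm",np.round([1e3*(c*d[0]+s*d[1]),1e3*(-s*d[0]+c*d[1]),1e3*o["eef_pos"][2]],1),"F",(Z@o["contact_force"]).round(1),"w",round(o["gripper_width"],2),"\ntool axes (cols) in rail:",(Z@M).round(3).tolist(),"q",o["q"].round(2))
E
python3 -c "
from h import *
st()"
```

```text
t 0.2 local mm [-370.5  641.4  191.7] F [-0.9  0.5 -0. ] w 1.0 
tool axes (cols) in rail: [[-0.936, 0.352, -0.0], [0.352, 0.936, -0.001], [-0.0, -0.001, -1.0]] q [-1.35  0.48  0.02  1.56 -0.01  1.11 -0.08]
```

Call:
jog_arm(rows=[{"fingers": 0, "x": 0, "y": 0, "z": 0, "ax": 0, "ay": 0, "az": -6.8}, {"fingers": 0, "x": 0, "y": 0, "z": 0, "ax": 0, "ay": 0, "az": -6.8}, {"fingers": 0, "x": 0, "y": 0, "z": 0, "ax": 0, "ay": 0, "az": -6.8}, {"fingers": 0, "x": -18, "y": -40, "z": 0, "ax": 0, "ay": 0, "az": 0}, {"fingers": 0, "x": -18, "y": -40, "z": 0, "ax": 0, "ay": 0, "az": 0}, {"fingers": 0, "x": -18, "y": -40, "z": 0, "ax": 0, "ay": 0, "az": 0}, {"fingers": 0, "x": -18, "y": -40, "z": 0, "ax": 0, "ay": 0, "az": 0}, {"fingers": 0, "x": -18, "y": -40, "z": 0, "ax": 0, "ay": 0, "az": 0}], force=30)

```text
t: 1.0
eef_pos: [0.3121, 0.4408, 0.1922]
tool_rot: [-0.0, -0.016, 1.0, -0.0]
contact_force: [-0.3, 0.5, 0.4]
gripper_width: -0.007
grasp_force: 0.0
```

Call:
jog_arm(rows=[{"fingers": 0, "x": -20, "y": -44, "z": 0, "ax": 0, "ay": 0, "az": 0}, {"fingers": 0, "x": -20, "y": -44, "z": 0, "ax": 0, "ay": 0, "az": 0}, {"fingers": 0, "x": -20, "y": -44, "z": 0, "ax": 0, "ay": 0, "az": 0}, {"fingers": 0, "x": -20, "y": -44, "z": 0, "ax": 0, "ay": 0, "az": 0}, {"fingers": 0, "x": -20, "y": -44, "z": 0, "ax": 0, "ay": 0, "az": 0}, {"fingers": 0, "x": -20, "y": -44, "z": 0, "ax": 0, "ay": 0, "az": 0}, {"fingers": 0, "x": -20, "y": -40, "z": 0, "ax": 0, "ay": 0, "az": 0}, {"fingers": 0, "x": 0, "y": 0, "z": 0, "ax": 0, "ay": 0, "az": 0}], force=30)

```text
t: 1.8
eef_pos: [0.4634, 0.1367, 0.1926]
tool_rot: [0.001, -0.011, 1.0, -0.001]
contact_force: [-0.2, -0.1, 0.0]
gripper_width: 0.001
grasp_force: 0.0
```

```bash
python3 -c "
from h import *
st()"
```

```text
t 1.8 local mm [-140.1  130.4  192.6] F [-0.2 -0.   0. ] w 0.0 
tool axes (cols) in rail: [[-1.0, 0.014, 0.001], [0.014, 1.0, -0.002], [-0.001, -0.002, -1.0]] q [-0.61  0.16  0.22  2.01 -0.04  0.98  1.22]
```

Call:
jog_arm(rows=[{"fingers": 0, "x": -9, "y": -27, "z": 0, "ax": 0, "ay": 0, "az": 0}, {"fingers": 0, "x": -9, "y": -27, "z": 0, "ax": 0, "ay": 0, "az": 0}, {"fingers": 0, "x": -10, "y": -27, "z": 0, "ax": 0, "ay": 0, "az": 0}, {"fingers": 0, "x": 0, "y": 0, "z": 20, "ax": 0, "ay": 0, "az": 0}, {"fingers": 0, "x": 0, "y": 0, "z": 40, "ax": 0, "ay": 0, "az": 0}, {"fingers": 0, "x": 0, "y": 0, "z": 40, "ax": 0, "ay": 0, "az": 0}, {"fingers": 0, "x": 0, "y": 0, "z": 34, "ax": 0, "ay": 0, "az": 0}, {"fingers": 0, "x": 0, "y": 0, "z": 0, "ax": 0, "ay": 0, "az": 0}], force=30)

```text
t: 2.6
eef_pos: [0.4877, 0.063, 0.0546]
tool_rot: [-0.004, -0.016, 1.0, -0.001]
contact_force: [-0.6, 0.2, 0.2]
gripper_width: 0.0
grasp_force: 0.0
```

```bash
python3 -c "
from h import *
st()"
```

```text
t 2.6 local mm [-118.4   55.9   54.6] F [-0.6  0.2  0.2] w 0.0 
tool axes (cols) in rail: [[-1.0, 0.003, -0.008], [0.003, 1.0, -0.002], [0.008, -0.002, -1.0]] q [-0.45  0.38  0.24  2.11 -0.14  0.67  1.48]
```

Call:
jog_arm(rows=[{"fingers": 0, "x": 0, "y": 10, "z": 0, "ax": 0, "ay": 0, "az": 0}, {"fingers": 0, "x": -1, "y": 11, "z": 0, "ax": 0, "ay": 0, "az": 0}, {"fingers": 0, "x": -2, "y": 11, "z": 0, "ax": 0, "ay": 0, "az": 0}, {"fingers": 0, "x": -3, "y": 11, "z": 0, "ax": 0, "ay": 0, "az": 0}, {"fingers": 0, "x": -4, "y": 11, "z": 0, "ax": 0, "ay": 0, "az": 0}, {"fingers": 0, "x": -5, "y": 11, "z": 0, "ax": 0, "ay": 0, "az": 0}, {"fingers": 0, "x": -5, "y": 10, "z": 0, "ax": 0, "ay": 0, "az": 0}, {"fingers": 0, "x": -6, "y": 10, "z": 0, "ax": 0, "ay": 0, "az": 0}], force=30)

```text
t: 3.4
eef_pos: [0.5153, 0.1498, 0.0583]
tool_rot: [-0.0, -0.016, 1.0, -0.0]
contact_force: [0.4, -0.2, 0.7]
gripper_width: -0.001
grasp_force: 0.0
```

```bash
python3 -c "
from h import *
st()"
```

```text
t 3.4 local mm [-87.8 141.7  58.3] F [ 0.4 -0.2  0.7] w -0.0 
tool axes (cols) in rail: [[-1.0, 0.004, -0.0], [0.004, 1.0, -0.0], [0.0, -0.0, -1.0]] q [-0.58  0.43  0.22  2.01 -0.14  0.71  1.34]
```

Call:
jog_arm(rows=[{"fingers": 0, "x": -8, "y": 9, "z": 0, "ax": 0, "ay": 0, "az": 0}, {"fingers": 0, "x": -8, "y": 8, "z": 0, "ax": 0, "ay": 0, "az": 0}, {"fingers": 0, "x": -9, "y": 7, "z": 0, "ax": 0, "ay": 0, "az": 0}, {"fingers": 0, "x": -10, "y": 6, "z": 0, "ax": 0, "ay": 0, "az": 0}, {"fingers": 0, "x": -10, "y": 5, "z": 0, "ax": 0, "ay": 0, "az": 0}, {"fingers": 0, "x": -10, "y": 4, "z": 0, "ax": 0, "ay": 0, "az": 0}, {"fingers": 0, "x": -10, "y": 3, "z": 0, "ax": 0, "ay": 0, "az": 0}, {"fingers": 0, "x": -10, "y": 2, "z": 0, "ax": 0, "ay": 0, "az": 0}], force=30)

```text
t: 4.2
eef_pos: [0.5894, 0.1953, 0.0583]
tool_rot: [-0.0, -0.016, 1.0, -0.0]
contact_force: [-0.1, 0.2, 0.1]
gripper_width: 0.005
grasp_force: 0.0
```

Call:
jog_arm(rows=[{"fingers": 0, "x": -7, "y": 0, "z": 0, "ax": 0, "ay": 0, "az": 0}, {"fingers": 0, "x": -4, "y": 0, "z": 0, "ax": 0, "ay": 0, "az": 0}, {"fingers": 0, "x": 0, "y": 0, "z": 0, "ax": 0, "ay": 0, "az": 0}, {"fingers": 0, "x": 0, "y": 0, "z": 0, "ax": 0, "ay": 0, "az": 0}, {"fingers": 0, "x": 0, "y": 0, "z": 0, "ax": 0, "ay": 0, "az": 0}, {"fingers": 0, "x": 0, "y": 0, "z": 0, "ax": 0, "ay": 0, "az": 0}, {"fingers": 0, "x": 0, "y": 0, "z": 0, "ax": 0, "ay": 0, "az": 0}, {"fingers": 0, "x": 0, "y": 0, "z": 0, "ax": 0, "ay": 0, "az": 0}], force=30)

```text
t: 5.0
eef_pos: [0.5993, 0.1956, 0.0583]
tool_rot: [-0.0, -0.016, 1.0, 0.0]
contact_force: [0.7, 0.7, 0.0]
gripper_width: -0.004
grasp_force: 0.0
```

```bash
python3 -c "
from h import *
st()
import cv2
cv2.imwrite('pics/top1.png',cv2.resize(bot.read_camera('top')['pixels'][90:290,150:350,::-1],(600,600)))"
```

```text
t 5.0 local mm [ -2.2 184.4  58.3] F [0.7 0.6 0. ] w -0.0 
tool axes (cols) in rail: [[-1.0, 0.004, -0.0], [0.004, 1.0, 0.0], [0.0, 0.0, -1.0]] q [-0.58  0.56  0.22  1.79 -0.16  0.81  1.32]
```

View pics/top1.png

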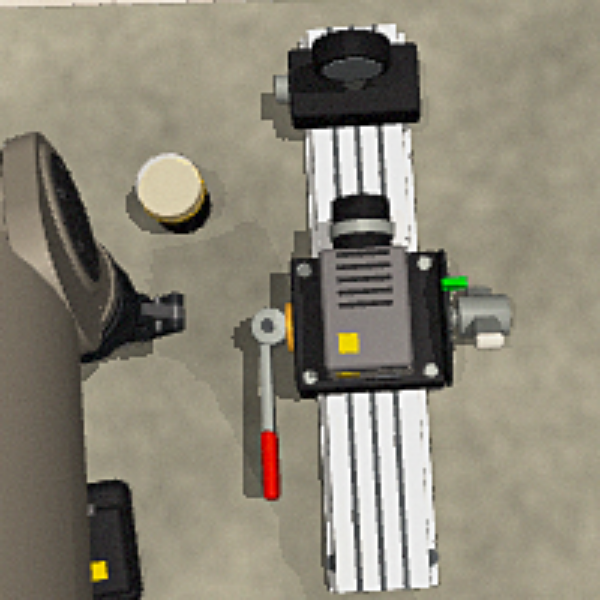

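The lever is still closed and the fingers are at about (172,312) in the crop. I need to find out why they missed, so I'll project the TCP into the image.

Run:
```python
from h import *
import cv2
c=bot.read_camera("top"); s=bot.read_camera("side"); o=bot.get_obs(); M=R.from_quat(np.roll(o["tool_rot"],-1)).as_matrix()
for dz in(0,-.02,-.073,-.12):
    P=o["eef_pos"]+M@[0,0,dz]; print(dz,((proj(c,P)-[150,90])*3).round(),proj(s,P).round(1))
im=s["pixels"][100:300,120:360,::-1].copy()
u=proj(s,o["eef_pos"]); im=cv2.resize(im,None,fx=3,fy=3)
cv2.circle(im,tuple(int(v) for v in (u-[120,100])*3),4,(255,0,255),1)
cv2.imwrite('pics/side1.png',im)
```

```text
0 [132. 340.] [238.5 181.5]
-0.02 [127. 336.] [238.2 175.8]
-0.073 [112. 326.] [237.4 160. ]
-0.12 [ 98. 316.] [236.6 145.2]
```

View pics/side1.png

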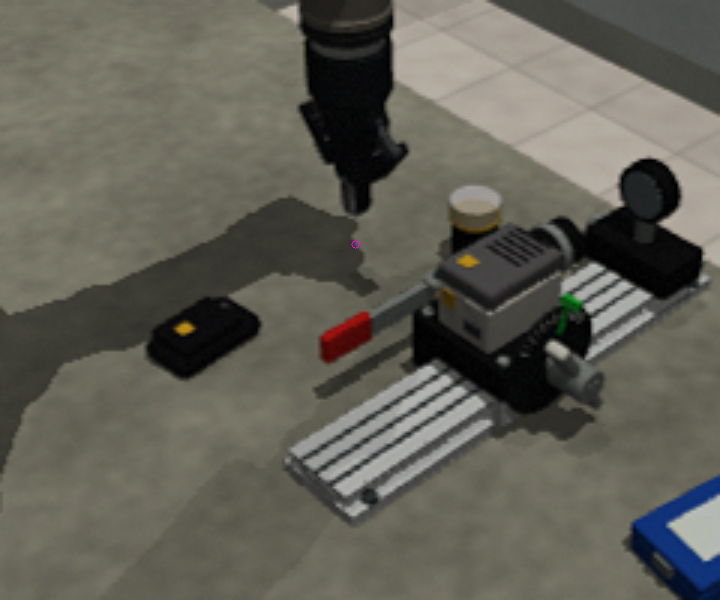

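The real fingertip is at about (355,212) in this crop, roughly 11 px above the projected TCP. The cameras and the reported TCP disagree, so I'll triangulate the tip.

```bash
cat >> h.py <<'E'
def tri(a,pa,b,pb):
    f=lambda P:np.concatenate([proj(a,P)-pa,proj(b,P)-pb])
    from scipy.optimize import least_squares
    r=least_squares(f,[.5,0,.1]); return r.x,r.fun
E
python3 - <<'E'
from h import *
import cv2
c=bot.read_camera("top"); s=bot.read_camera("side"); o=bot.get_obs()
print(o["eef_pos"],tri(c,[150+183/3,90+312/3],s,[120+355/3,100+212/3]))
a=cv2.resize(c["pixels"][160:230,160:240,::-1],None,fx=5,fy=5,interpolation=cv2.INTER_CUBIC)
b=cv2.resize(s["pixels"][125:195,200:280,::-1],None,fx=5,fy=5,interpolation=cv2.INTER_CUBIC)
cv2.imwrite('pics/tip.png',np.hstack([a,b]))
E
```

```text
[0.59944341 0.19551698 0.05828609] (array([0.59858018, 0.15515259, 0.1184605 ]), array([-3.97489473,  5.44238033,  8.29423746, -0.4680324 ]))
```

View pics/tip.png

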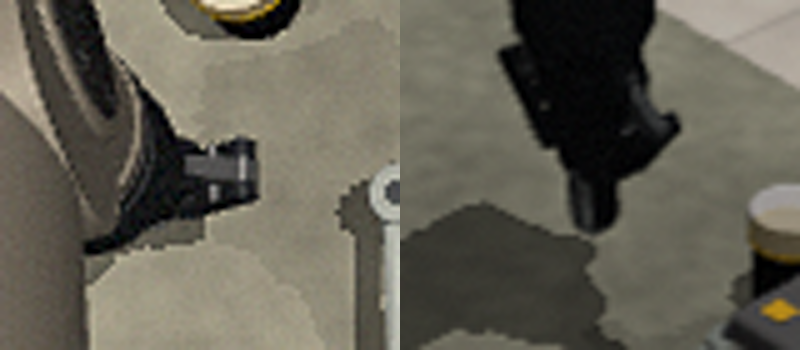

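Run:
```python
from h import *
c=bot.read_camera("top"); s=bot.read_camera("side"); o=bot.get_obs()
print("knuckle",tri(c,[211,194],s,[256,150]))
o_,d=ray(s,238.3,171)
for z in(.04,.06,.08,.1,.12): P=o_+d*(z-o_[2])/d[2]; print(z,P,((proj(c,P)-160)*5).round())
# camera side ray towards base flange check: base plate centre
print("base origin in side",proj(s,[0,0,0]),"top",proj(c,[0,0,0]))
```

```text
knuckle (array([0.6029187 , 0.13175148, 0.19088354]), array([ 1.49755241, -2.02779438, -3.18916643,  0.21543436]))
0.04 [0.64809822 0.25870511 0.04      ] [ 46. 124.]
0.06 [0.63055265 0.23535244 0.06      ] [ 85. 152.]
0.08 [0.61300709 0.21199976 0.08      ] [125. 181.]
0.1 [0.59546152 0.18864709 0.1       ] [168. 212.]
0.12 [0.57791595 0.16529442 0.12      ] [212. 244.]
base origin in side [ 63.97664598 366.93848736] top [284.76571841 461.40919393]
```

Run:
```python
from h import *
c=bot.read_camera("top"); s=bot.read_camera("side")
p=s["pixels"].mean(2).astype(int)
for v in range(156,192,2): print(v,p[v,224:254:2])
print()
q=c["pixels"].mean(2).astype(int)
for v in range(180,214,2): print(v,q[v,174:220:2])
```

```text
156 [105 107 108 116  15   6   5   7  10   6   6   5   4  17 101]
158 [101 102 103 110  74   7   7   9   6   2   3   2  16  99 107]
160 [102 101  99 104 115  27   9   7  10   2  28  92 104 100 102]
162 [108 105 103 108 113  17  37  11   5   0 100 106 106 105 102]
164 [106 103 102 107 116  32  33  17   3   5  96 106 104  99  98]
166 [107 103 104 108 112  43  36  25   5   3  88 105 107 106 102]
168 [101 107 107 107 108  66  33  34   2   4  98 103 101 102 100]
170 [ 55  52  79 103 106  91  35  24  21  78 111 102 102  99  99]
172 [ 57  55  53  56  53  54  89  82 112 110 107 104  97 100  99]
174 [ 54  51  55  56  54  54  54  51  98 100 105 102  97  97  97]
176 [ 55  57  57  58  55  55  54  55  98 102 101  99  97  98 100]
178 [ 54  54  56  61  56  58  53  88  97  97  98 100  96  95  94]
180 [52 55 59 58 57 55 50 82 98 93 95 99 95 90 92]
182 [54 54 56 53 53 50 49 49 96 95 92 91 89 90 96]
184 [58 57 55 54 52 52 52 54 50 96 91 91 92 94 96]
186 [58 57 57 55 52 53 53 52 50 99 98 98 98 96 96]
188 [ 54  56  57  57  53  54  54  52  87 103 101  99  97  95  93]
190 [ 59  57  57  55  52  50  51  44  
[... 1011 characters left out ...]
23 125]
200 [ 61 108  56  63  63  21  48  20  18  17  28  25  29  25  55   1   3  19
  67 130 126 124 129]
202 [ 62  70  83  62  62  27  20  20  15  23   0  19  13   6  79 158 138 139
 128 127 126 126 126]
204 [ 64  65  84  70  70  12  15  16   7  75  83  89  84  79 138 133 130 134
 130 129 130 123 130]
206 [ 69  65  64  66  32  19  14  58  67  96  84  84  85  80 130 133 129 132
 127 131 130 124 129]
208 [ 72  40   7  16  14  11  78  84  88  83  75  76  77 145 145 130 130 134
 132 134 131 128 128]
210 [ 67  44   3  30  74  84 160 156 151 141 141 138 139 141 146 143 146 148
 129 135 134 127 129]
212 [ 62  59  99  92  87 151 146 147 142 138 137 141 138 144 135 141 142 143
 148 131 133 132 129]
```

The image and motion evidence agree: the real fingertips sit about 36 mm higher than the reported TCP, while xy matches. That is why they swept over the lever without touching it. I'll go back and do the sweep 36 mm lower.

Call:
jog_arm(rows=[{"fingers": 0, "x": 22, "y": -27, "z": -5, "ax": 0, "ay": 0, "az": 0}, {"fingers": 0, "x": 22, "y": -27, "z": 0, "ax": 0, "ay": 0, "az": 0}, {"fingers": 0, "x": 22, "y": -27, "z": 0, "ax": 0, "ay": 0, "az": 0}, {"fingers": 0, "x": 22, "y": -27, "z": 0, "ax": 0, "ay": 0, "az": 0}, {"fingers": 0, "x": 22, "y": -27, "z": 0, "ax": 0, "ay": 0, "az": 0}, {"fingers": 0, "x": 0, "y": 0, "z": 0, "ax": 0, "ay": 0, "az": 0}, {"fingers": 0, "x": 0, "y": 0, "z": 0, "ax": 0, "ay": 0, "az": 0}, {"fingers": 0, "x": 0, "y": 0, "z": 0, "ax": 0, "ay": 0, "az": 0}], force=30)

```text
t: 6.25
eef_pos: [0.4948, 0.0583, 0.0636]
tool_rot: [0.001, -0.016, 1.0, 0.0]
contact_force: [0.5, 0.3, 0.4]
gripper_width: 0.0
grasp_force: 0.0
```

```bash
python3 -c "
from h import *
st()
import cv2
c=bot.read_camera('top'); s=bot.read_camera('side'); o=bot.get_obs()
a=cv2.resize(c['pixels'][180:280,190:290,::-1],(400,400),interpolation=cv2.INTER_CUBIC)
b=cv2.resize(s['pixels'][150:250,190:290,::-1],(400,400),interpolation=cv2.INTER_CUBIC)
P=o['eef_pos']+[0,0,.036]
for im,k,off in((a,c,(190,180)),(b,s,(190,150))): cv2.circle(im,tuple(int(v) for v in (proj(k,P)-off)*4),3,(255,0,255),1)
cv2.imwrite('pics/tip2.png',np.hstack([a,b]))"
```

```text
t 6.25 local mm [-111.5   50.9   63.6] F [0.6 0.3 0.4] w 0.0 
tool axes (cols) in rail: [[-1.0, 0.003, 0.001], [0.003, 1.0, 0.001], [-0.001, 0.001, -1.0]] q [-0.44  0.37  0.24  2.1  -0.14  0.69  1.49]
```

View pics/tip2.png

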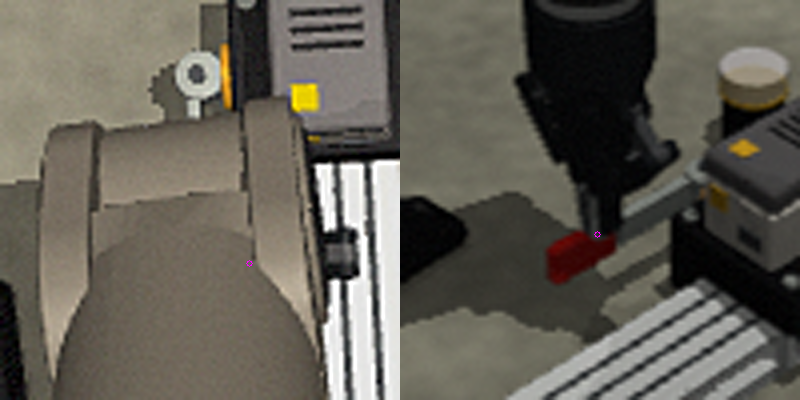

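The marker placed at TCP+36 mm lies on the finger's tip in the side view, about (597,235), just inside the red end. That confirms the offset, so I'll descend.

Call:
jog_arm(rows=[{"fingers": 0, "x": 0, "y": 0, "z": 10, "ax": 0, "ay": 0, "az": 0}, {"fingers": 0, "x": 0, "y": 0, "z": 10, "ax": 0, "ay": 0, "az": 0}, {"fingers": 0, "x": 0, "y": 0, "z": 10, "ax": 0, "ay": 0, "az": 0}, {"fingers": 0, "x": 0, "y": 0, "z": 10, "ax": 0, "ay": 0, "az": 0}, {"fingers": 0, "x": 0, "y": 0, "z": 0, "ax": 0, "ay": 0, "az": 0}, {"fingers": 0, "x": 0, "y": 4, "z": 0, "ax": 0, "ay": 0, "az": 0}, {"fingers": 0, "x": 0, "y": 8, "z": 0, "ax": 0, "ay": 0, "az": 0}, {"fingers": 0, "x": 0, "y": 8, "z": 0, "ax": 0, "ay": 0, "az": 0}], force=30)

```text
t: 7.15
eef_pos: [0.4935, 0.0779, 0.0237]
tool_rot: [0.0, -0.016, 1.0, 0.0]
contact_force: [0.3, -0.1, -0.2]
gripper_width: 0.0
grasp_force: 0.3
```

```bash
python3 -c "
from h import *
st()
s=bot.read_camera('side')
c=s['pixels'].astype(int); m=(c[...,0]>120)&(c[...,1]<60)&(c[...,2]<60); v,u=np.nonzero(m); print(len(u),u.min(),u.max(),u.mean(),v.mean())"
```

```text
t 7.15 local mm [-112.1   70.5   23.7] F [ 0.3 -0.1 -0.2] w 0.0 
tool axes (cols) in rail: [[-1.0, 0.004, 0.001], [0.004, 1.0, 0.0], [-0.001, 0.0, -1.0]] q [-0.46  0.44  0.22  2.12 -0.16  0.6   1.48]Traceback (most recent call last):
  File "<string>", line 5, in <module>
    c=s['pixels'].astype(int); m=(c[...,0]>120)&(c[...,1]<60)&(c[...,2]<60); v,u=np.nonzero(m); print(len(u),u.min(),u.max(),u.mean(),v.mean())
                                                                                                             ~~~~~^^
    return umr_minimum(a, axis, None, out, keepdims, initial, where)
ValueError: zero-size array to reduction operation minimum which has no identity
```

```bash
cat >> h.py <<'E'
import cv2
def red(k):
    p=bot.read_camera(k)
    c=p['pixels'].astype(int); m=((c[...,0]>70)&(c[...,0]>2.5*c[...,1])&(c[...,0]>2.5*c[...,2])).astype(np.uint8)
    n,l,s,ce=cv2.connectedComponentsWithStats(m); 
    print(k,[(s[i,4],s[i,:4].tolist(),ce[i].round(1).tolist()) for i in range(1,n) if s[i,4]>8])
    return p
def exp_lever(p,k):
    L=lambda l:(C[0]+np.cos(YAW)*l[0]-np.sin(YAW)*l[1],C[1]+np.sin(YAW)*l[0]+np.cos(YAW)*l[1],l[2])
    for a in np.arange(0,1.8,.25): print(k,a,proj(p,L((-.106*np.cos(a)+.0035*np.sin(a),.076+.106*np.sin(a)+.0035*np.cos(a),.067))).round(1))
E
python3 -c "
from h import *
p=red('side'); exp_lever(p,'side'); red('top')"
```

```text
side [(np.int32(14), [224, 207, 5, 4], [226.1, 208.6])]
side 0.0 [234.3 212.3]
side 0.25 [229. 207.]
side 0.5 [226.2 201.1]
side 0.75 [225.9 195.1]
side 1.0 [228.1 189.3]
side 1.25 [232.3 184.1]
side 1.5 [238.4 179.7]
side 1.75 [246.  176.3]
top []
```

Call:
jog_arm(rows=[{"fingers": 0, "x": 0, "y": 9, "z": 0, "ax": 0, "ay": 0, "az": 0}, {"fingers": 0, "x": 0, "y": 9, "z": 0, "ax": 0, "ay": 0, "az": 0}, {"fingers": 0, "x": -2, "y": 9, "z": 0, "ax": 0, "ay": 0, "az": 0}, {"fingers": 0, "x": -3, "y": 9, "z": 0, "ax": 0, "ay": 0, "az": 0}, {"fingers": 0, "x": -4, "y": 9, "z": 0, "ax": 0, "ay": 0, "az": 0}, {"fingers": 0, "x": -4, "y": 9, "z": 0, "ax": 0, "ay": 0, "az": 0}, {"fingers": 0, "x": -5, "y": 9, "z": 0, "ax": 0, "ay": 0, "az": 0}, {"fingers": 0, "x": -6, "y": 9, "z": 0, "ax": 0, "ay": 0, "az": 0}], force=30)

```text
t: 8.1
eef_pos: [0.5151, 0.1507, 0.0232]
tool_rot: [-0.0, -0.016, 1.0, -0.0]
contact_force: [-0.4, -0.7, -0.8]
gripper_width: 0.001
grasp_force: 0.3
```

```bash
python3 -c "
from h import *
st(); red('side'); red('top')"
```

```text
t 8.1 local mm [-88.  142.5  23.2] F [-0.4 -0.7 -0.8] w 0.0 
tool axes (cols) in rail: [[-1.0, 0.004, -0.0], [0.004, 1.0, -0.0], [0.0, -0.0, -1.0]] q [-0.57  0.49  0.21  2.03 -0.17  0.64  1.36]
side [(np.int32(36), [231, 190, 6, 9], [233.0, 193.2])]
top []
```

Call:
jog_arm(rows=[{"fingers": 0, "x": -8, "y": 9, "z": 0, "ax": 0, "ay": 0, "az": 0}, {"fingers": 0, "x": -8, "y": 8, "z": 0, "ax": 0, "ay": 0, "az": 0}, {"fingers": 0, "x": -9, "y": 7, "z": 0, "ax": 0, "ay": 0, "az": 0}, {"fingers": 0, "x": -10, "y": 6, "z": 0, "ax": 0, "ay": 0, "az": 0}, {"fingers": 0, "x": -10, "y": 5, "z": 0, "ax": 0, "ay": 0, "az": 0}, {"fingers": 0, "x": -10, "y": 4, "z": 0, "ax": 0, "ay": 0, "az": 0}, {"fingers": 0, "x": -10, "y": 3, "z": 0, "ax": 0, "ay": 0, "az": 0}, {"fingers": 0, "x": -10, "y": 2, "z": 0, "ax": 0, "ay": 0, "az": 0}], force=30)

```text
t: 9.0
eef_pos: [0.5893, 0.1964, 0.0232]
tool_rot: [-0.0, -0.016, 1.0, -0.0]
contact_force: [-1.4, -0.3, -1.0]
gripper_width: 0.004
grasp_force: 0.3
```

Call:
jog_arm(rows=[{"fingers": 0, "x": -7, "y": 0, "z": 0, "ax": 0, "ay": 0, "az": 0}, {"fingers": 0, "x": -4, "y": 0, "z": 0, "ax": 0, "ay": 0, "az": 0}, {"fingers": 0, "x": 0, "y": 0, "z": 0, "ax": 0, "ay": 0, "az": 0}, {"fingers": 0, "x": 0, "y": 0, "z": 0, "ax": 0, "ay": 0, "az": 0}, {"fingers": 0, "x": 0, "y": 0, "z": 0, "ax": 0, "ay": 0, "az": 0}, {"fingers": 0, "x": 12, "y": 0, "z": 0, "ax": 0, "ay": 0, "az": 0}, {"fingers": 0, "x": 12, "y": 0, "z": 0, "ax": 0, "ay": 0, "az": 0}, {"fingers": 0, "x": 0, "y": 0, "z": 0, "ax": 0, "ay": 0, "az": 0}], force=30)

```text
t: 9.8
eef_pos: [0.5726, 0.1958, 0.023]
tool_rot: [-0.001, -0.016, 1.0, -0.0]
contact_force: [0.2, 0.5, 0.8]
gripper_width: -0.002
grasp_force: 0.0
```

```bash
python3 -c "
from h import *
st(); red('side'); p=red('top'); exp_lever(p,'top')"
```

```text
t 9.8 local mm [-29.  185.7  23. ] F [0.2 0.5 0.8] w -0.0 
tool axes (cols) in rail: [[-1.0, 0.003, -0.003], [0.003, 1.0, -0.0], [0.003, -0.0, -1.0]] q [-0.59  0.58  0.21  1.87 -0.18  0.72  1.32]
side [(np.int32(26), [242, 172, 9, 7], [246.0, 175.0])]
top [(np.int32(61), [192, 193, 13, 6], [199.0, 195.2])]
top 0.0 [240.8 244.6]
top 0.25 [229.3 243.5]
top 0.5 [218.6 239.6]
top 0.75 [209.2 233.2]
top 1.0 [201.7 224.6]
top 1.25 [196.7 214.5]
top 1.5 [194.4 203.5]
top 1.75 [195.  192.2]
```

The lever is open: red end in the top view is at row 195, which gives about 1.68 rad. Now the nut: rise, cross over the camera high up, and come down on the -x side of the wing.

Call:
jog_arm(rows=[{"fingers": 0, "x": 5, "y": 0, "z": -20, "ax": 0, "ay": 0, "az": 0}, {"fingers": 0, "x": 5, "y": 0, "z": -43, "ax": 0, "ay": 0, "az": 0}, {"fingers": 0, "x": 5, "y": 0, "z": -43, "ax": 0, "ay": 0, "az": 0}, {"fingers": 0, "x": 5, "y": 0, "z": -43, "ax": 0, "ay": 0, "az": 0}, {"fingers": 0, "x": 5, "y": -40, "z": 0, "ax": 0, "ay": 0, "az": 0}, {"fingers": 0, "x": 5, "y": -40, "z": 0, "ax": 0, "ay": 0, "az": 0}, {"fingers": 0, "x": 0, "y": -40, "z": 0, "ax": 0, "ay": 0, "az": 0}, {"fingers": 0, "x": 0, "y": -40, "z": 0, "ax": 0, "ay": 0, "az": 0}], force=30)

```text
t: 10.7
eef_pos: [0.5506, 0.0334, 0.1728]
tool_rot: [0.001, -0.016, 1.0, 0.0]
contact_force: [0.7, 0.5, 0.4]
gripper_width: -0.004
grasp_force: 0.0
```

Call:
jog_arm(rows=[{"fingers": 0, "x": 0, "y": -40, "z": 0, "ax": 0, "ay": 0, "az": 0}, {"fingers": 0, "x": 0, "y": -40, "z": 0, "ax": 0, "ay": 0, "az": 0}, {"fingers": 0, "x": 0, "y": -40, "z": 0, "ax": 0, "ay": 0, "az": 0}, {"fingers": 0, "x": 0, "y": 0, "z": 0, "ax": 0, "ay": 0, "az": 0}, {"fingers": 0, "x": 0, "y": 0, "z": 0, "ax": 0, "ay": 0, "az": 0}, {"fingers": 0, "x": 0, "y": 0, "z": 0, "ax": 0, "ay": 0, "az": 0}, {"fingers": 0, "x": 0, "y": 0, "z": 0, "ax": 0, "ay": 0, "az": 0}, {"fingers": 0, "x": 0, "y": 0, "z": 0, "ax": 0, "ay": 0, "az": 0}], force=30)

```text
t: 11.5
eef_pos: [0.5544, -0.0837, 0.1722]
tool_rot: [-0.0, -0.017, 1.0, 0.0]
contact_force: [-0.9, -0.2, 0.2]
gripper_width: -0.003
grasp_force: 0.0
```

```bash
python3 -c "
from h import *
st(); red('side')"
```

```text
t 11.5 local mm [-56.9 -93.  172.2] F [-0.9 -0.1  0.2] w -0.0 
tool axes (cols) in rail: [[-1.0, 0.002, -0.0], [0.002, 1.0, 0.0], [0.0, 0.0, -1.0]] q [-0.26  0.32  0.37  1.87 -0.14  0.97  1.78]
side [(np.int32(42), [239, 170, 12, 9], [244.4, 173.8])]
```

Call:
jog_arm(rows=[{"fingers": 0, "x": 0, "y": -4, "z": 36, "ax": 0, "ay": 0, "az": 0}, {"fingers": 0, "x": 0, "y": 0, "z": 36, "ax": 0, "ay": 0, "az": 0}, {"fingers": 0, "x": 0, "y": 0, "z": 36, "ax": 0, "ay": 0, "az": 0}, {"fingers": 0, "x": 0, "y": 0, "z": 0, "ax": 0, "ay": 0, "az": 0}, {"fingers": 0, "x": -10, "y": 0, "z": 0, "ax": 0, "ay": 0, "az": 0}, {"fingers": 0, "x": -7, "y": 0, "z": 0, "ax": 0, "ay": 0, "az": 0}, {"fingers": 0, "x": -5, "y": 0, "z": 0, "ax": 0, "ay": 0, "az": 0}, {"fingers": 0, "x": -5, "y": 0, "z": 0, "ax": 0, "ay": 0, "az": 0}], force=30)

```text
t: 12.35
eef_pos: [0.5815, -0.0883, 0.0663]
tool_rot: [-0.0, -0.016, 1.0, 0.0]
contact_force: [-6.0, 0.9, 4.5]
gripper_width: 0.0
grasp_force: 3.1
```

Call:
jog_arm(rows=[{"fingers": 0, "x": -4, "y": 0, "z": 0, "ax": 0, "ay": 0, "az": 0}, {"fingers": 0, "x": -4, "y": 0, "z": 0, "ax": 0, "ay": 0, "az": 0}, {"fingers": 0, "x": -4, "y": 0, "z": 0, "ax": 0, "ay": 0, "az": 0}, {"fingers": 0, "x": -3, "y": 0, "z": 0, "ax": 0, "ay": 0, "az": 0}, {"fingers": 0, "x": 0, "y": 0, "z": 0, "ax": 0, "ay": 0, "az": 0}, {"fingers": 0, "x": 0, "y": 0, "z": 0, "ax": 0, "ay": 0, "az": 0}, {"fingers": 0, "x": 0, "y": 0, "z": 0, "ax": 0, "ay": 0, "az": 0}, {"fingers": 0, "x": 0, "y": 0, "z": 0, "ax": 0, "ay": 0, "az": 0}], force=30)

```text
t: 13.15
eef_pos: [0.597, -0.0876, 0.0645]
tool_rot: [0.001, -0.016, 1.0, -0.0]
contact_force: [0.3, 0.1, -0.1]
gripper_width: -0.003
grasp_force: 0.0
```

```bash
python3 -c "
from h import *
st()
s=bot.read_camera('side')
cv2.imwrite('pics/nut1.png',cv2.resize(s['pixels'][160:250,230:350,::-1],None,fx=6,fy=6,interpolation=cv2.INTER_CUBIC))"
```

```text
t 13.15 local mm [-14.4 -98.5  64.5] F [ 0.3  0.1 -0.1] w -0.0 
tool axes (cols) in rail: [[-1.0, 0.004, 0.001], [0.004, 1.0, -0.0], [-0.001, -0.0, -1.0]] q [-0.2   0.52  0.32  1.86 -0.23  0.79  1.84]
```

View pics/nut1.png

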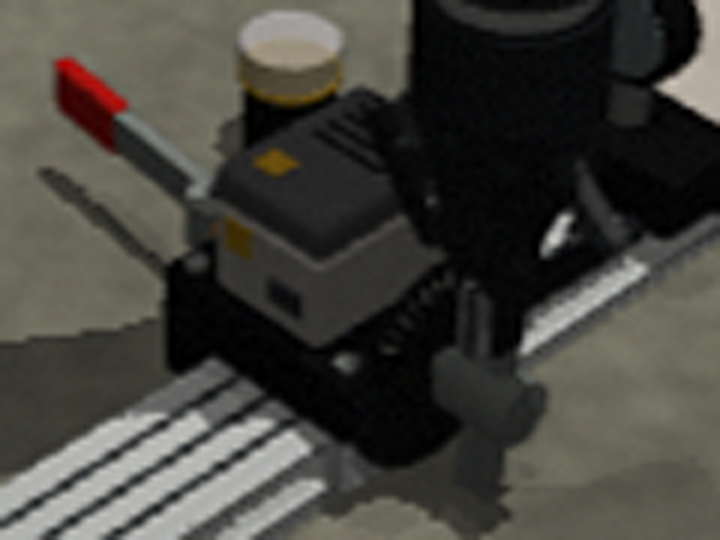

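The lever is open at upper left, and the finger is against the wing at about (475,320), hiding the white tip. I'll back off and up, then measure the tip by intersecting its ray with the wing plane.

Call:
jog_arm(rows=[{"fingers": 0, "x": 10, "y": 0, "z": 0, "ax": 0, "ay": 0, "az": 0}, {"fingers": 0, "x": 15, "y": 0, "z": 0, "ax": 0, "ay": 0, "az": 0}, {"fingers": 0, "x": 15, "y": 0, "z": -20, "ax": 0, "ay": 0, "az": 0}, {"fingers": 0, "x": 0, "y": 0, "z": -40, "ax": 0, "ay": 0, "az": 0}, {"fingers": 0, "x": 0, "y": 0, "z": -40, "ax": 0, "ay": 0, "az": 0}, {"fingers": 0, "x": 0, "y": 0, "z": -20, "ax": 0, "ay": 0, "az": 0}, {"fingers": 0, "x": 0, "y": 0, "z": 0, "ax": 0, "ay": 0, "az": 0}, {"fingers": 0, "x": 0, "y": 0, "z": 0, "ax": 0, "ay": 0, "az": 0}], force=30)

```text
t: 14.0
eef_pos: [0.5558, -0.0889, 0.1841]
tool_rot: [0.0, -0.016, 1.0, 0.0]
contact_force: [1.3, 0.2, -0.4]
gripper_width: -0.0
grasp_force: 0.0
```

```bash
cat >> h.py <<'E'
def plane(p,u,v,yl):
    o,d=ray(p,u,v); n=np.array([-np.sin(YAW),np.cos(YAW),0]); e=np.array([np.cos(YAW),np.sin(YAW),0])
    t=(yl-n[:2]@(o[:2]-C))/(n@d); P=o+t*d
    return np.array([e[:2]@(P[:2]-C),P[2]])
E
python3 -c "
from h import *
st()
s=bot.read_camera('side'); I=s['pixels']
cv2.imwrite('pics/nut2.png',cv2.resize(I[175:235,270:350,::-1],None,fx=8,fy=8,interpolation=cv2.INTER_CUBIC))
sub=I[185:225,285:330].astype(int); m=((sub.min(2)>120)).astype(np.uint8); g=((sub[...,1]>1.6*sub[...,0])&(sub[...,1]>70)).astype(np.uint8)
for nm,M,y in(('white',m,-.09),('green',g,-.066)):
    n,l,S,ce=cv2.connectedComponentsWithStats(M)
    for i in range(1,n):
        if S[i,4]>3: uv=ce[i]+[285,185]; q=plane(s,*uv,y); print(nm,S[i].tolist(),uv.round(1),q.round(4),'ang',round(np.arctan2(q[0],q[1]-.067),3),'r',round(np.hypot(q[0],q[1]-.067),4))
"
```

```text
t 14.0 local mm [-55.7 -98.3 184.1] F [ 1.3  0.2 -0.4] w -0.0 
tool axes (cols) in rail: [[-1.0, 0.004, 0.0], [0.004, 1.0, 0.0], [-0.0, 0.0, -1.0]] q [-0.26  0.31  0.38  1.86 -0.14  1.    1.78]
white [22, 3, 14, 10, 60] [313.  192.2] [-0.0006  0.1706] ang -0.006 r 0.1036
white [26, 6, 15, 9, 52] [318.  195.1] [0.0194 0.1512] ang 0.226 r 0.0864
white [30, 9, 15, 10, 58] [322.  198.5] [0.0363 0.1318] ang 0.51 r 0.0742
white [26, 13, 19, 13, 89] [321.3 205.3] [0.036  0.1105] ang 0.692 r 0.0565
white [32, 22, 13, 12, 53] [323.  212.5] [0.0459 0.0815] ang 1.264 r 0.0481
green [22, 13, 7, 6, 26] [310.  200.4] [0.0195 0.1212] ang 0.346 r 0.0576
```

View pics/nut2.png

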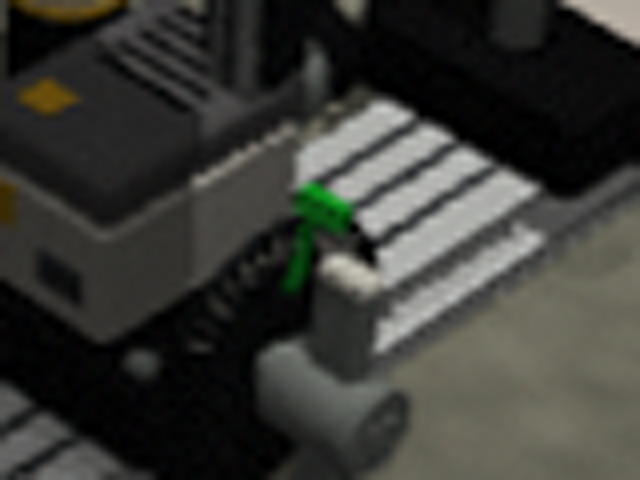

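The white tip's centre is at about (350,274) in the crop and the green mark at (325,207).

```bash
python3 -c "
from h import *
s=bot.read_camera('side')
f=lambda u,v:(270+(u+.5)/8-.5,175+(v+.5)/8-.5)
for n,uv,y in(('tip',(350,275),-.09),('tip outer',(372,292),-.1005),('tip inner',(334,255),-.0795),('green',(325,207),-.066)):
  q=plane(s,*f(*uv),y); print(n,q.round(4),np.arctan2(q[0],q[1]-.067).round(3),np.hypot(q[0],q[1]-.067).round(4))
for a in(.0,.1,.2,.3,.4):
  x=.053*np.sin(a);P=(C[0]+np.cos(YAW)*x+np.sin(YAW)*.09,C[1]+np.sin(YAW)*x-np.cos(YAW)*.09,.067+.053*np.cos(a)); print(a,((proj(s,P)-[269.5,174.5])*8-.5).round())
"
```

```text
tip [0.0058 0.1158] 0.117 0.0491
tip outer [0.004  0.1164] 0.08 0.0495
tip inner [0.0102 0.115 ] 0.209 0.0491
green [0.0204 0.1205] 0.365 0.0573
0.0 [338. 273.]
0.1 [350. 266.]
0.2 [361. 260.]
0.3 [372. 256.]
0.4 [382. 254.]
```

The tip reads about 0.08–0.12 rad. The contact geometry gives 0.09 for that push, so the model holds, and the target is reported x ≈ -7 mm.

Call:
jog_arm(rows=[{"fingers": 0, "x": 0, "y": 0, "z": 40, "ax": 0, "ay": 0, "az": 0}, {"fingers": 0, "x": 0, "y": 0, "z": 40, "ax": 0, "ay": 0, "az": 0}, {"fingers": 0, "x": 0, "y": 0, "z": 40, "ax": 0, "ay": 0, "az": 0}, {"fingers": 0, "x": -12, "y": 0, "z": 0, "ax": 0, "ay": 0, "az": 0}, {"fingers": 0, "x": -12, "y": 0, "z": 0, "ax": 0, "ay": 0, "az": 0}, {"fingers": 0, "x": -10, "y": 0, "z": 0, "ax": 0, "ay": 0, "az": 0}, {"fingers": 0, "x": -4, "y": 0, "z": 0, "ax": 0, "ay": 0, "az": 0}, {"fingers": 0, "x": 0, "y": 0, "z": 0, "ax": 0, "ay": 0, "az": 0}], force=30)

```text
t: 14.9
eef_pos: [0.5961, -0.0877, 0.0657]
tool_rot: [0.001, -0.016, 1.0, -0.0]
contact_force: [0.9, -0.1, -0.3]
gripper_width: -0.002
grasp_force: 0.0
```

Call:
jog_arm(rows=[{"fingers": 0, "x": -2, "y": 0, "z": 0, "ax": 0, "ay": 0, "az": 0}, {"fingers": 0, "x": -2, "y": 0, "z": 0, "ax": 0, "ay": 0, "az": 0}, {"fingers": 0, "x": -2, "y": 0, "z": 0, "ax": 0, "ay": 0, "az": 0}, {"fingers": 0, "x": -2, "y": 0, "z": 0, "ax": 0, "ay": 0, "az": 0}, {"fingers": 0, "x": -2, "y": 0, "z": 0, "ax": 0, "ay": 0, "az": 0}, {"fingers": 0, "x": 0, "y": 0, "z": 0, "ax": 0, "ay": 0, "az": 0}, {"fingers": 0, "x": 0, "y": 0, "z": 0, "ax": 0, "ay": 0, "az": 0}, {"fingers": 0, "x": 0, "y": 0, "z": 0, "ax": 0, "ay": 0, "az": 0}], force=30)

```text
t: 15.7
eef_pos: [0.6036, -0.0876, 0.0642]
tool_rot: [-0.001, -0.016, 1.0, 0.0]
contact_force: [-5.2, 0.4, 3.3]
gripper_width: 0.002
grasp_force: 2.7
```

```bash
python3 -c "
from h import *
st()"
```

```text
t 15.7 local mm [ -7.9 -98.6  64.2] F [-5.1  0.6  3.3] w 0.0 
tool axes (cols) in rail: [[-1.0, 0.004, -0.001], [0.004, 1.0, 0.0], [0.001, 0.0, -1.0]] q [-0.2   0.54  0.33  1.84 -0.23  0.8   1.85]
```

Call:
jog_arm(rows=[{"fingers": 0, "x": -1, "y": 0, "z": 0, "ax": 0, "ay": 0, "az": 0}, {"fingers": 0, "x": 0, "y": 0, "z": 0, "ax": 0, "ay": 0, "az": 0}, {"fingers": 0, "x": 0, "y": 0, "z": 0, "ax": 0, "ay": 0, "az": 0}, {"fingers": 0, "x": 0, "y": 0, "z": 0, "ax": 0, "ay": 0, "az": 0}, {"fingers": 0, "x": 15, "y": 0, "z": 0, "ax": 0, "ay": 0, "az": 0}, {"fingers": 0, "x": 20, "y": 0, "z": -10, "ax": 0, "ay": 0, "az": 0}, {"fingers": 0, "x": 10, "y": 0, "z": -30, "ax": 0, "ay": 0, "az": 0}, {"fingers": 0, "x": 0, "y": 0, "z": -40, "ax": 0, "ay": 0, "az": 0}], force=30)

```text
t: 16.5
eef_pos: [0.5588, -0.0888, 0.1438]
tool_rot: [-0.001, -0.015, 1.0, -0.0]
contact_force: [1.4, 0.1, 1.5]
gripper_width: -0.003
grasp_force: 0.0
```

Call:
jog_arm(rows=[{"fingers": 0, "x": 0, "y": 0, "z": -40, "ax": 0, "ay": 0, "az": 0}, {"fingers": 0, "x": 0, "y": 0, "z": 0, "ax": 0, "ay": 0, "az": 0}, {"fingers": 0, "x": 0, "y": 0, "z": 0, "ax": 0, "ay": 0, "az": 0}, {"fingers": 0, "x": 0, "y": 0, "z": 0, "ax": 0, "ay": 0, "az": 0}, {"fingers": 0, "x": 0, "y": 0, "z": 0, "ax": 0, "ay": 0, "az": 0}, {"fingers": 0, "x": 0, "y": 0, "z": 0, "ax": 0, "ay": 0, "az": 0}, {"fingers": 0, "x": 0, "y": 0, "z": 0, "ax": 0, "ay": 0, "az": 0}, {"fingers": 0, "x": 0, "y": 0, "z": 0, "ax": 0, "ay": 0, "az": 0}], force=30)

```text
t: 17.3
eef_pos: [0.5602, -0.0889, 0.1839]
tool_rot: [-0.0, -0.016, 1.0, -0.0]
contact_force: [0.1, -0.2, 0.6]
gripper_width: 0.002
grasp_force: 0.0
```

```bash
python3 -c "
from h import *
st()
red('side')
s=bot.read_camera('side'); I=s['pixels'].astype(int)
p=I.mean(2).astype(int)
a=cv2.resize(I[195:222,304:326].astype(np.uint8),None,fx=1,fy=1)
print('cols',list(range(304,326)))
for v in range(196,222): print(v,p[v,304:326], (I[v,304:326,0]-I[v,304:326,2]))
"
```

```text
t 17.3 local mm [-51.3 -98.5 183.9] F [ 0.1 -0.2  0.6] w 0.0 
tool axes (cols) in rail: [[-1.0, 0.004, -0.001], [0.004, 1.0, -0.0], [0.001, -0.0, -1.0]] q [-0.26  0.32  0.39  1.85 -0.14  1.    1.79]
side [(np.int32(40), [240, 170, 11, 9], [244.7, 174.0])]
cols [304, 305, 306, 307, 308, 309, 310, 311, 312, 313, 314, 315, 316, 317, 318, 319, 320, 321, 322, 323, 324, 325]
196 [ 68  65  76 150 174 165 130  68  54  92 151 173 174 176 172 147  88  43
  90 159 181 179] [ 6  7  6  2  3  2  1 -2 -2  0  2  3  3  2  3  1 -2 -2 -2  0  2  2]
197 [ 69  67  79 148 137  82  50  88 154 175 173 174 171 166 128  70  70  93
 152 180 179 178] [ 6  6  6  4 -1 -3 -5 -1  2  3  2  2  4  2  0 -4 -3  0  1  1  2  1]
198 [ 67  66  96 108  82  60  71 139 174 176 174 173 130  65  60 101 158 179
 179 179 174 169] [  6   6   5  -2  -9 -13  -3   3   3   4   2   3   0  -3  -3   0   0   2
   1   2   2   3]
199 [ 67  66  49  35  39  60  64  95 151 170 168 129  67  91 157 180 179 177
 178 173 130  70] [  5   6   3  -5  -9 -12 -16 -12  -2   3   2  -1  -4  -2   0   3   3   3
   2   2  -2  -2]
200 [ 67  67  53  39  34  32  
[... 2901 characters left out ...]
 1  0  1  1  1  1  0 -1  2  2  2  0  1  2  6 14]
218 [ 95 112 112 113 111  81  52  53  54  53  55  59  54  64  66  67  74  74
  82  92 103 107] [ 1  1  0  1  2  1  0  2  1  2  1  1  1  0  1  1  1  0  6 12 16 16]
219 [ 98 101 105 107 111  83  58  54  50  53  55  57  51  58  72  77  77  81
  95 103 104 104] [ 2  2  1  2  3  1  1  0  2  1  1  1  0  1  0  3  3  7 14 15 16 15]
220 [ 90  95  98 103 108 110  91  65  53  50  54  55  45  54  70  84  94 101
 102 102  98 102] [ 0  1  0  3  2  2  2  2  2 -1  0  0  0  0 -1  6 12 16 18 17 18 16]
221 [ 74  84  93  98 103 107 110 104  78  56  57  53  55  70  79  99 106 104
 102 102 101 102] [ 1  1  2  3  2  1  1  2  3  0  1  0  0  0  5 14 16 15 15 17 16 15]
```

White tip centroid moved to about (316,208), i.e. roughly 0.28 rad, matching the push estimate of 0.30. Next I'll cross over to the lever's outer side to close it.

Call:
jog_arm(rows=[{"fingers": 0, "x": -10, "y": 30, "z": 0, "ax": 0, "ay": 0, "az": 0}, {"fingers": 0, "x": -14, "y": 41, "z": 0, "ax": 0, "ay": 0, "az": 0}, {"fingers": 0, "x": -14, "y": 41, "z": 0, "ax": 0, "ay": 0, "az": 0}, {"fingers": 0, "x": -14, "y": 41, "z": 0, "ax": 0, "ay": 0, "az": 0}, {"fingers": 0, "x": -14, "y": 41, "z": 0, "ax": 0, "ay": 0, "az": 0}, {"fingers": 0, "x": -14, "y": 41, "z": 0, "ax": 0, "ay": 0, "az": 0}, {"fingers": 0, "x": -14, "y": 41, "z": 0, "ax": 0, "ay": 0, "az": 0}, {"fingers": 0, "x": 0, "y": 0, "z": 0, "ax": 0, "ay": 0, "az": 0}], force=30)

```text
t: 18.2
eef_pos: [0.6455, 0.1993, 0.1834]
tool_rot: [-0.0, -0.021, 1.0, 0.002]
contact_force: [-0.3, 1.2, -0.1]
gripper_width: 0.001
grasp_force: 0.0
```

```bash
python3 -c "
from h import *
st()"
```

```text
t 18.2 local mm [ 44.  186.6 183.4] F [-0.3  1.2 -0.1] w 0.0 
tool axes (cols) in rail: [[-1.0, -0.006, -0.0], [-0.006, 1.0, 0.004], [0.0, 0.004, -1.0]] q [-0.6   0.5   0.3   1.58 -0.16  1.09  1.35]
```

Call:
jog_arm(rows=[{"fingers": 0, "x": 0, "y": -4, "z": 0, "ax": 0, "ay": 0, "az": 0}, {"fingers": 0, "x": 0, "y": 0, "z": 30, "ax": 0, "ay": 0, "az": 0}, {"fingers": 0, "x": 0, "y": 0, "z": 40, "ax": 0, "ay": 0, "az": 0}, {"fingers": 0, "x": 0, "y": 0, "z": 40, "ax": 0, "ay": 0, "az": 0}, {"fingers": 0, "x": 0, "y": 0, "z": 30, "ax": 0, "ay": 0, "az": 0}, {"fingers": 0, "x": 0, "y": 0, "z": 20, "ax": 0, "ay": 0, "az": 0}, {"fingers": 0, "x": 0, "y": 0, "z": 0, "ax": 0, "ay": 0, "az": 0}, {"fingers": 0, "x": 0, "y": 0, "z": 0, "ax": 0, "ay": 0, "az": 0}], force=30)

```text
t: 19.0
eef_pos: [0.6462, 0.184, 0.025]
tool_rot: [0.0, -0.015, 1.0, -0.0]
contact_force: [-0.0, -0.0, -1.0]
gripper_width: -0.001
grasp_force: 0.0
```

```bash
python3 -c "
from h import *
st();red('side')"
```

```text
t 19.0 local mm [ 44.3 171.3  25. ] F [-0. -0. -1.] w -0.0 
tool axes (cols) in rail: [[-1.0, 0.006, 0.0], [0.006, 1.0, -0.001], [-0.0, -0.001, -1.0]] q [-0.55  0.66  0.25  1.7  -0.22  0.81  1.4 ]
side [(np.int32(43), [239, 170, 12, 9], [244.7, 173.9])]
```

Call:
jog_arm(rows=[{"fingers": 0, "x": 12, "y": 4, "z": 0, "ax": 0, "ay": 0, "az": 0}, {"fingers": 0, "x": 12, "y": 4, "z": 0, "ax": 0, "ay": 0, "az": 0}, {"fingers": 0, "x": 12, "y": 4, "z": 0, "ax": 0, "ay": 0, "az": 0}, {"fingers": 0, "x": 12, "y": 3, "z": 0, "ax": 0, "ay": 0, "az": 0}, {"fingers": 0, "x": 13, "y": 2, "z": 0, "ax": 0, "ay": 0, "az": 0}, {"fingers": 0, "x": 13, "y": -2, "z": 0, "ax": 0, "ay": 0, "az": 0}, {"fingers": 0, "x": 13, "y": -5, "z": 0, "ax": 0, "ay": 0, "az": 0}, {"fingers": 0, "x": 13, "y": -7, "z": 0, "ax": 0, "ay": 0, "az": 0}], force=30)

```text
t: 19.85
eef_pos: [0.5452, 0.1866, 0.0246]
tool_rot: [0.001, -0.016, 1.0, 0.0]
contact_force: [3.6, 1.3, -1.7]
gripper_width: 0.006
grasp_force: 1.2
```

```bash
python3 -c "
from h import *
st();red('side');red('top')"
```

```text
t 19.85 local mm [-56.6 177.4  24.6] F [ 3.7  1.2 -1.7] w 0.01 
tool axes (cols) in rail: [[-1.0, 0.003, 0.002], [0.003, 1.0, 0.001], [-0.002, 0.001, -1.0]] q [-0.63  0.54  0.25  1.94 -0.2   0.68  1.35]
side [(np.int32(98), [218, 187, 19, 10], [225.0, 190.8])]
top [(np.int32(62), [197, 231, 13, 9], [202.3, 234.4])]
```

Call:
jog_arm(rows=[{"fingers": 0, "x": 9, "y": -7, "z": 0, "ax": 0, "ay": 0, "az": 0}, {"fingers": 0, "x": 9, "y": -8, "z": 0, "ax": 0, "ay": 0, "az": 0}, {"fingers": 0, "x": 9, "y": -8, "z": 0, "ax": 0, "ay": 0, "az": 0}, {"fingers": 0, "x": 8, "y": -9, "z": 0, "ax": 0, "ay": 0, "az": 0}, {"fingers": 0, "x": 6, "y": -10, "z": 0, "ax": 0, "ay": 0, "az": 0}, {"fingers": 0, "x": 4, "y": -10, "z": 0, "ax": 0, "ay": 0, "az": 0}, {"fingers": 0, "x": 4, "y": -10, "z": 0, "ax": 0, "ay": 0, "az": 0}, {"fingers": 0, "x": 3, "y": -9, "z": 0, "ax": 0, "ay": 0, "az": 0}], force=30)

```text
t: 20.75
eef_pos: [0.4955, 0.1123, 0.0243]
tool_rot: [-0.0, -0.015, 1.0, 0.0]
contact_force: [2.7, 2.9, 0.4]
gripper_width: 0.002
grasp_force: 1.5
```

```bash
python3 -c "
from h import *
st();red('side');red('top')"
```

```text
t 20.75 local mm [-108.9  104.9   24.3] F [2.8 2.8 0.4] w 0.0 
tool axes (cols) in rail: [[-1.0, 0.004, -0.0], [0.004, 1.0, 0.0], [0.0, 0.0, -1.0]] q [-0.55  0.45  0.26  2.1  -0.2   0.61  1.44]
side [(np.int32(89), [225, 203, 18, 16], [233.0, 210.0])]
top [(np.int32(11), [238, 234, 4, 5], [239.5, 235.5])]
```

Call:
jog_arm(rows=[{"fingers": 0, "x": 0, "y": -2, "z": 0, "ax": 0, "ay": 0, "az": 0}, {"fingers": 0, "x": 0, "y": -2, "z": 0, "ax": 0, "ay": 0, "az": 0}, {"fingers": 0, "x": 0, "y": -2, "z": 0, "ax": 0, "ay": 0, "az": 0}, {"fingers": 0, "x": 0, "y": -1, "z": 0, "ax": 0, "ay": 0, "az": 0}, {"fingers": 0, "x": 0, "y": 0, "z": 0, "ax": 0, "ay": 0, "az": 0}, {"fingers": 0, "x": 0, "y": 0, "z": 0, "ax": 0, "ay": 0, "az": 0}, {"fingers": 0, "x": 0, "y": 0, "z": 0, "ax": 0, "ay": 0, "az": 0}, {"fingers": 0, "x": 0, "y": 0, "z": 0, "ax": 0, "ay": 0, "az": 0}], force=30)

```text
t: 21.65
eef_pos: [0.4962, 0.1063, 0.0243]
tool_rot: [-0.0, -0.016, 1.0, 0.0]
contact_force: [-1.6, 3.2, -1.4]
gripper_width: 0.0
grasp_force: 1.2
```

```bash
python3 -c "
from h import *
st();red('side')"
```

```text
t 21.65 local mm [-108.4   98.9   24.3] F [-1.5  3.3 -1.4] w 0.0 
tool axes (cols) in rail: [[-1.0, 0.004, -0.0], [0.004, 1.0, 0.0], [0.0, 0.0, -1.0]] q [-0.54  0.45  0.26  2.1  -0.2   0.61  1.45]
side [(np.int32(90), [227, 204, 17, 16], [233.9, 211.2])]
```

Call:
jog_arm(rows=[{"fingers": 0, "x": 0, "y": -2, "z": 0, "ax": 0, "ay": 0, "az": 0}, {"fingers": 0, "x": 0, "y": -2, "z": 0, "ax": 0, "ay": 0, "az": 0}, {"fingers": 0, "x": 0, "y": 0, "z": 0, "ax": 0, "ay": 0, "az": 0}, {"fingers": 0, "x": 0, "y": 0, "z": 0, "ax": 0, "ay": 0, "az": 0}, {"fingers": 0, "x": 0, "y": 0, "z": 0, "ax": 0, "ay": 0, "az": 0}, {"fingers": 0, "x": 0, "y": 0, "z": 0, "ax": 0, "ay": 0, "az": 0}, {"fingers": 0, "x": 0, "y": 0, "z": 0, "ax": 0, "ay": 0, "az": 0}, {"fingers": 0, "x": 0, "y": 0, "z": 0, "ax": 0, "ay": 0, "az": 0}], force=30)

```text
t: 22.5
eef_pos: [0.4961, 0.1039, 0.0243]
tool_rot: [-0.0, -0.016, 1.0, 0.001]
contact_force: [-1.5, 8.3, -0.3]
gripper_width: 0.0
grasp_force: 3.6
```

Call:
jog_arm(rows=[{"fingers": 0, "x": 0, "y": 10, "z": 0, "ax": 0, "ay": 0, "az": 0}, {"fingers": 0, "x": 0, "y": 15, "z": 0, "ax": 0, "ay": 0, "az": 0}, {"fingers": 0, "x": 0, "y": 0, "z": -40, "ax": 0, "ay": 0, "az": 0}, {"fingers": 0, "x": 0, "y": 0, "z": -40, "ax": 0, "ay": 0, "az": 0}, {"fingers": 0, "x": 0, "y": 0, "z": -40, "ax": 0, "ay": 0, "az": 0}, {"fingers": 0, "x": 0, "y": 30, "z": -40, "ax": 0, "ay": 0, "az": 0}, {"fingers": 0, "x": 0, "y": 45, "z": 0, "ax": 0, "ay": 0, "az": 0}, {"fingers": 0, "x": 0, "y": 45, "z": 0, "ax": 0, "ay": 0, "az": 0}], force=30)

```text
t: 23.3
eef_pos: [0.4931, 0.2492, 0.1866]
tool_rot: [0.002, -0.015, 1.0, 0.001]
contact_force: [0.9, 0.2, 0.3]
gripper_width: 0.001
grasp_force: 0.0
```

Call:
jog_arm(rows=[{"fingers": 0, "x": 0, "y": 45, "z": 0, "ax": 0, "ay": 0, "az": 0}, {"fingers": 0, "x": 0, "y": 45, "z": 0, "ax": 0, "ay": 0, "az": 0}, {"fingers": 0, "x": 0, "y": 45, "z": 0, "ax": 0, "ay": 0, "az": 0}, {"fingers": 0, "x": 0, "y": 0, "z": 0, "ax": 0, "ay": 0, "az": 0}, {"fingers": 0, "x": 0, "y": 0, "z": 0, "ax": 0, "ay": 0, "az": 0}, {"fingers": 0, "x": 0, "y": 0, "z": 0, "ax": 0, "ay": 0, "az": 0}, {"fingers": 0, "x": 0, "y": 0, "z": 0, "ax": 0, "ay": 0, "az": 0}, {"fingers": 0, "x": 0, "y": 0, "z": 0, "ax": 0, "ay": 0, "az": 0}], force=30)

```text
t: 24.1
eef_pos: [0.4881, 0.3808, 0.1846]
tool_rot: [0.0, -0.015, 1.0, -0.0]
contact_force: [0.1, 0.9, -0.2]
gripper_width: 0.001
grasp_force: 0.0
```

```bash
python3 -c "
from h import *
st()
def rc(I):
    c=I.astype(int); m=((c[...,0]>70)&(c[...,0]>2.5*c[...,1])&(c[...,0]>2.5*c[...,2])); v,u=np.nonzero(m); return len(u),u.min(),u.max(),v.min(),v.max(),u.mean().round(2),v.mean().round(2)
def wc(I):
    c=I[203:216,305:324].astype(int); m=(c[...,0]-c[...,2]>7)&(c.mean(2)>80); v,u=np.nonzero(m); return len(u),u.mean()+305,v.mean()+203
for n in('top','side'):
    I0=cv2.imread(f'pics/{n}0.png')[...,::-1]; I=bot.read_camera(n)['pixels']; print(n,rc(I0),rc(I))
    if n=='side': print('white',wc(I))
    d=cv2.absdiff(I,np.ascontiguousarray(I0)).max(2); 
    for nm,b in dict(top=dict(box=(355,175,45,55),can=(190,138,32,32),mouse=(165,245,35,52)),side=dict(box=(325,255,65,50),mouse=(165,195,45,32))).items():
        if nm==n:
            for k,(x,y,w,h) in b.items(): print(k,(d[y:y+h,x:x+w]>50).sum())
"
```

```text
t 24.1 local mm [-106.9  373.5  184.6] F [ 0.2  0.9 -0.2] w 0.0 
tool axes (cols) in rail: [[-1.0, 0.006, 0.0], [0.006, 1.0, -0.0], [-0.0, -0.0, -1.0]] q [-0.94  0.4   0.23  1.72 -0.1   1.04  0.93]
top (120, np.int64(237), np.int64(242), np.int64(234), np.int64(256), np.float64(239.66), np.float64(244.57)) (117, np.int64(238), np.int64(243), np.int64(234), np.int64(256), np.float64(240.23), np.float64(245.03))
box 0
can 0
mouse 0
side (90, np.int64(227), np.int64(242), np.int64(204), np.int64(217), np.float64(234.27), np.float64(210.07)) (118, np.int64(227), np.int64(243), np.int64(204), np.int64(219), np.float64(234.76), np.float64(211.08))
white (25, np.float64(315.92), np.float64(207.92))
box 0
mouse 0
```

```bash
python3 -c "
from station import bot
print(bot.hand_in())"
```

```text
the job is handed in; nothing more can be done
None
```

The job is handed in at about 24 s of the 66 s; no verdict was returned, but the camera shows the lever fully closed, the nut at about 0.28 rad (mark 0.30) and the slide box, canister and mouse unmoved; the fingertips sat about 36 mm above the reported TCP, so my first sweep missed the lever and I repeated it lower.

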